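# Fold down the cash box's inner cover and shut the lid

### The job

The cash box standing open on the table has to be closed up: with the fingertips push its upright inner cover down flat over the middle of the coin tray, and only then swing the lid over and press it fully shut. Nothing needs gripping or lifting: the box stays standing where it is, the things around it are left alone, and the hand ends clear.

Things in the scene. Friction and masses are not known exactly. Their poses are not given: they have to be found in the camera images.
- cash_box: dark grey steel cash box standing open, 2.2 kg, loose on the table; base 180 (x) x 250 (y) mm, wall rim 68 mm high. Origin: centre of its underside, z up, +x towards the lid hinge side, -x its front. Shut it is 87 mm high; the lid's carrying handle, 86 mm long along y, rises 19 mm more from the middle of the lid top (x -6 to 2).
- cash_box_lid (a joint): lid hinge, rad: 0 shut, 1.57 upright, 1.745 stop, leaning back; starts open. Hinge along box y through point lid_hinge. Friction hinge (0.5 Nm): the lid stays where it is left, does not fall shut by itself, and takes about 3 to 4 N near its free edge.
- cover (a joint): hinge of the inner cover, rad: 0 folded down level, 1.57 upright, 1.65 stop; starts roughly upright. Hinge along box y through point cover_hinge; the free edge swings towards box +x (the lid hinge side) as it goes down. Stiff hinge (0.09 Nm): it stays where it is left; 1 to 2 N near its edge moves it.
- cover_hinge (a point): hinge line of the inner cover, at its middle: box frame (-78, 0, 67) mm. Axes as the box.
- cover_edge (a point): middle of the inner cover's free edge, 85 mm from its hinge. The cover is a flat aluminium sheet 110 mm wide along box y, 3 mm thick, edge rolled to 7 mm. Folded down it lies level at 67 mm over the coin tray, about flush with the box rim (68 mm); it ends 79 mm short of the lid hinge.
- lid_hinge (a point): lid's hinge line, at its middle: box frame (94, 0, 69) mm. Axes as the box.
- lid_edge (a point): middle of the lid's free edge, on its outer face, 188 mm along the lid from the hinge. The outer face is flat, 256 mm wide, and its plane lies 18 mm outside the hinge line (above it when shut); the handle stands on it 92 to 100 mm from the hinge.
- stamp: rubber stamp with a dark wooden handle, 27x50x73, standing beside the cash box's front (mm); bystander, stays where it is. Origin: centre of its underside.
- tumbler: grey drinking tumbler, 87 across, 172 tall (mm); bystander, stays where it is. Origin: centre of its underside.
- mouse_white: white computer mouse, 105x60x39 (mm); bystander, stays where it is. Origin: centre of its underside.
- calculator: grey desk calculator, 150x80x18 (mm); bystander, stays where it is. Origin: centre of its underside.
- pen: white pen, 145 long, lying (mm); bystander, stays where it is. Origin: centre of its underside.
- notes: pad of yellow sticky notes, 78x78x24 (mm); bystander, stays where it is. Origin: centre of its underside.
- keyboard: black keyboard, 136x436x22 (mm); bystander, stays where it is. Origin: centre of its underside.

How it is judged:
By the outcome, as a careful person would: the job done as asked, in the order asked, and still so for the second after the job is handed in, with the robot touching nothing.
It also fails if it takes over 56 s, if anything falls off the work surface, if the arm or the gripper's body presses on something with over 40 N, if the wrist force passes 120 N, or if a joint passes its speed limit or range.

### The arm

A 6-joint arm with a two-finger parallel gripper is mounted at the origin on a cart in front of the work surface, level with it; the furniture and walls round the work are solid. World frame = base frame: x ahead of the robot, y to its left, z up, the work surface at z = 0. Lengths are in m, angles in rad, forces in N, time in s.
With the tool pointing down it reaches from about 0.275 to 0.975 m from the base axis. Payload 8.4 kg.
Tool frame: the origin (TCP) lies midway between the tips of the shut fingers; the grasp point (between the pads) lies 19 mm behind it; z points along the fingers, y is the line along which they close (so a half turn about z gives the same grasp; the last joint's range is limited). The gripper opens to 92 mm and grips with 3 to 60 N. Pads are 20 mm wide; open, the fingers measure 128 mm over their backs; the gripper's body (75 mm by 189 mm) begins 69 mm behind the grasp point.
Start: joints at [1.263, 0.353, 1.633, -0, 1.155, -0.002], TCP at [0.188, 0.596, 0.215] pointing down, gripper open.
Joint ranges: [-2.63, 2.63], [-0.92, 2.1], [0.06, 2.66], [-1.3, 4.44], [0, 2.69], [-3.02, 3.02]. Speed limits (rad/s): [2.22, 2.22, 2.79, 3.14, 3.14, 3.14].

### API

Orientations are given as [roll, pitch, yaw] about the fixed x, y, z axes, in that order (R = Rz(yaw) Ry(pitch) Rx(roll)).
In Python, from workcell import env gives the robot as it stands.
- The arm moves only by the tool arm_command, never from a script. Its argument "rows" is a list of rows, each a list of 3 entries, a list of its own where there are three numbers: the shift along the world's x, y, z in mm, then the turn, a rotation vector about the world's x, y, z in rad, then the closure, from -1 (fully open) to 1 (shut), so that 0 is half open. A call has 1 to 12 rows; each row is the pose to reach, as a shift and turn from the pose commanded when the call began; what a row does not reach only later rows make up. A row lasts 1/8 s, in which the tool goes at most 62.5 mm and 10.7 degrees, less where a joint would pass 70% of its speed; a pose out of reach is approached as far as the arm can. A call with a gripper value outside its range is refused whole. The fingers move at their own pace and stop on an object; "squeeze" is the grip in N (left out, the last holds). Time passes only in rows, so rows that repeat a pose let the fingers close. It gives the time, the measured TCP pose, the force, the opening and the grip force at its end, in the units of the state.
- env.get_state(): the state, without advancing time (a new reading comes with each control period).
- env.get_image(name): name is "scene" or "top" or "wrist"; returns (picture, depth): 400x640x3 uint8, red, green, blue; 400x640 float32, m along the optical axis (not along the pixel's ray), 0 where there is no reading.
- env.get_calibration(name): a dict with "K" (3x3 intrinsics, pixels), "T" (4x4, takes a point from camera to world coordinates); the wrist camera has in their place "hand_eye" (4x4, takes a point from camera to tool coordinates, whose origin is the TCP and whose axes are the flange's). Camera axes: x right, y up, looking along -z (the intrinsics and any distortion apply to the point x, -y, -z); pixel columns grow to the right and rows downward; lengths in m; the calibration is good to about 2 mm. A picture is of the moment at which its call begins: read the wrist's pose just before it. get_calibration takes no time and is no camera call.
- env.job_done(): hands the job in; it is judged then, once.
The state is a dict: "time": time; "qpos": joint angles; "dq": joint speeds; "tau": joint torques, N m; "tcp_pos": TCP position; "eef_rot": TCP orientation; "wrist_force": force on the tool from outside, world axes, zero at the start; "wrist_torque": the same for the moment, N m; "finger_gap": finger opening in m; "finger_force": force on a finger pad.
Only numpy, scipy, OpenCV 4.12 (cv2) and the standard library are available. Lean on these libraries where they do the work, as an engineer would, in place of code of your own. Each camera call takes 0.05 s, during which the arm holds its last target. There are 200 camera calls.

## Working session

There is one attempt and no reset: what is moved stays moved. The work goes in short steps, Python scripts to look and compute and a tool call to move; the robot and the scene stay as the last step left them, time stands still between calls to the robot, and variables do not carry over. Pictures are saved under pics/ and viewed, at most 10 in all, crops included, and the job is handed in when it is done.

Besides the shell and the picture viewer there is one more tool, called after "Call:" by a JSON object that holds its "method" and its "body", one argument or row to a line. arm_command: Moves the arm, as the interface text tells. Its arguments: {"type":"object","properties":{"rows":{"type":"array","items":{"type":"array"}},"squeeze":{"type":"number"}},"required":["rows"]}

```bash
mkdir -p pics
cat > h.py <<'E'
import numpy as np, cv2
from workcell import env
def cloud(name):
    im,d=env.get_image(name); c=env.get_calibration(name); K=np.array(c["K"]);T=np.array(c["T"])
    v,u=np.mgrid[:400,:640]; x=(u-K[0,2])/K[0,0]*d; y=(v-K[1,2])/K[1,1]*d
    P=np.stack([x,-y,-d],-1)@T[:3,:3].T+T[:3,3]; P[d==0]=np.nan
    return im,P,c
E
python3 - <<'E'
from h import *
s=env.get_state();print(s)
for n in("scene","top"):
    im,P,c=cloud(n);np.savez(f"{n}0.npz",im=im,P=P);cv2.imwrite(f"pics/{n}0.png",im[...,::-1]);print(c)
E
```

```text
{'time': 0.0, 'qpos': array([ 1.26259684e+00,  3.53620133e-01,  1.63413490e+00, -6.43884959e-06,
        1.15520359e+00, -2.36430883e-03]), 'dq': array([ 1.42113726e-04, -1.87905986e-05,  5.18961660e-04, -7.46183570e-04,
       -5.52625586e-04,  1.61487197e-03]), 'tau': array([-6.11609848e-04, -5.93851733e+01, -3.34218514e+01,  6.96825120e-02,
        2.31096806e-02, -2.85325615e-05]), 'tcp_pos': array([0.18801047, 0.59552807, 0.21388087]), 'eef_rot': array([-3.14022668e+00,  2.65763081e-06,  2.83576009e+00]), 'wrist_force': array([ 0.18473758, -0.53431095,  0.49377259]), 'wrist_torque': array([-0.05296428,  0.00772   ,  0.01226746]), 'finger_force': 0.0, 'finger_gap': 0.09174767418802335}
{'K': array([[482.71621903,   0.        , 317.82197103],
       [  0.        , 482.71621903, 199.08131128],
       [  0.        ,   0.        ,   1.        ]]), 'T': array([[ 0.45497996,  0.49408287, -0.74086123, -0.66536759],
       [-0.89020462,  0.23086792, -0.39272858, -0.55703198],
       [-0.02299937,  0.83820172,  0.54487513,  0.97564251],
       [ 0.        ,  0.        ,  0.        ,  1.        ]])}
{'K': array([[484.20906998,   0.        , 317.50682679],
       [  0.        , 484.20906998, 197.38791703],
       [  0.        ,   0.        ,   1.        ]]), 'T': array([[ 6.04140317e-03,  9.92490886e-01, -1.22169319e-01,
         3.16053764e-01],
       [-9.99981738e-01,  5.97667665e-03, -8.96262208e-04,
         1.01179961e-01],
       [-1.59365560e-04,  1.22172502e-01,  9.92508869e-01,
         2.08371509e+00],
       [ 0.00000000e+00,  0.00000000e+00,  0.00000000e+00,
         1.00000000e+00]])}
```

View pics/scene0.png

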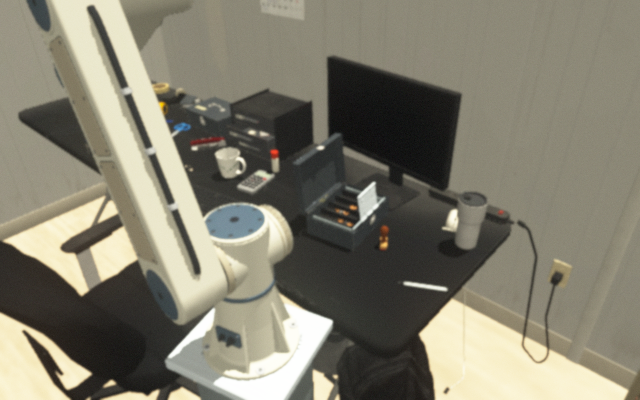

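View pics/top0.png

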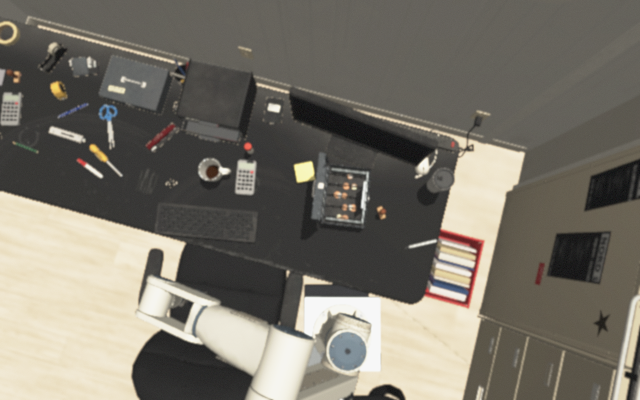

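The scene view shows the box at about (345,205) with the lid open to the left and the white cover upright at (368,197). In the top view the box spans columns 312–370 and rows 155–228, the hinge is on its left (world +y), and the stamp is at (381,212).

Run:
```python
from h import *
z=np.load("top0.npz");im=z["im"];P=z["P"]
cv2.imwrite("pics/topc.png",cv2.resize(im[140:245,290:400],None,fx=5,fy=5,interpolation=cv2.INTER_CUBIC)[...,::-1])
z2=np.load("scene0.npz");i2=z2["im"];Q=z2["P"]
cv2.imwrite("pics/scc.png",cv2.resize(i2[125:260,280:400],None,fx=4.4,fy=4.4,interpolation=cv2.INTER_CUBIC)[...,::-1])
for n,P in(("top",P),("scene",Q)):
    X=P.reshape(-1,3)
    m=(np.abs(X[:,0]-.45)<.35)&(np.abs(X[:,1])<.35)
    r=X[m&(X[:,2]>.055)&(X[:,2]<.078)]
    print(n,len(r))
    b=X[m&(X[:,2]>.03)&(X[:,2]<.4)]
    H,xe,ye=np.histogram2d(b[:,0],b[:,1],bins=[np.arange(.1,.8,.05),np.arange(-.35,.36,.05)]);print(H.astype(int))
for r in range(150,236,6): print(r,[ (c,)+tuple((z["P"][r,c]*1000).round().astype(int)) for c in range(306,392,8)])
```

```text
top 581
[[  0   0   0   0   0   0  53  65   0   0   0   0   0   0]
 [  0   0   0   0   0   0   0   0   0   0   0   0   0   0]
 [  0   0   0   0   0   0   0   0   0   0   0   0   0   0]
 [  0   0   0   0   0   0   0   0   0   0   0   0   0   0]
 [  0   0   0   0   0   0   0   0   0   0   0   0   0   0]
 [  0   0   0   0   0   0   0   0   0   0   0   0   0   0]
 [  0   0   0   0   0  11  12   0   0   0   0   0   0   0]
 [  0   0   0   6   0 116 118 110  78  91   0   0   0   0]
 [  0   0   0  26   9 124 132 127 104  75   0   0   0   0]
 [  0   0   0   0  24 119 123 123 118  73   0   0   0   0]
 [  0   0   0   0  29 112 126 115 120  42   2   0   0   0]
 [ 11 203   0   0  37 116 119 111 131  27  15   1   0   0]
 [ 22  72 271 269  88   0   4  20  62   5   2   0   0   0]]
scene 1377
[[   0    0    0    0    0    0    9    0    0    0    0    0    0    0]
 [   0    0    0    0    0    0    0    0    0    0    0    0    0    0]
 [   0    0    0    0    0    0    0    0    0    0    0    0    0    0]
 [   0    0    0    0    0    0    0    0    0    0    0    0    0    0]
 [   0    0    0    0
[... 8407 characters left out ...]
1), np.int64(-124), np.int64(-1)), (378, np.int64(441), np.int64(-158), np.int64(0)), (386, np.int64(442), np.int64(-194), np.int64(-12))]
234 [(306, np.int64(414), np.int64(151), np.int64(2)), (314, np.int64(414), np.int64(117), np.int64(-1)), (322, np.int64(414), np.int64(83), np.int64(1)), (330, np.int64(415), np.int64(48), np.int64(-6)), (338, np.int64(415), np.int64(14), np.int64(1)), (346, np.int64(415), np.int64(-21), np.int64(-4)), (354, np.int64(415), np.int64(-54), np.int64(3)), (362, np.int64(416), np.int64(-90), np.int64(-8)), (370, np.int64(416), np.int64(-124), np.int64(-6)), (378, np.int64(416), np.int64(-158), np.int64(-6)), (386, np.int64(416), np.int64(-193), np.int64(-6))]
```

View pics/topc.png

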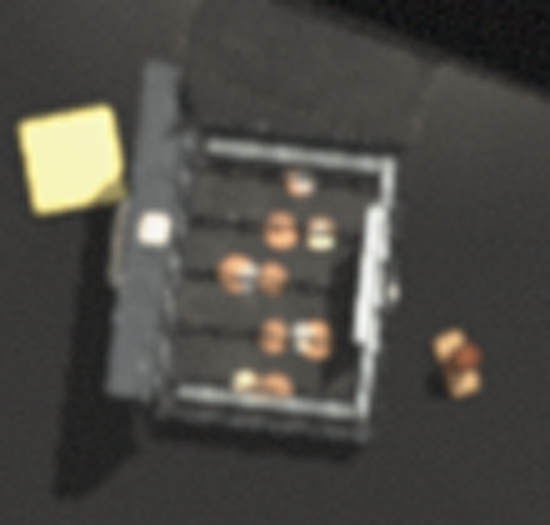

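View pics/scc.png

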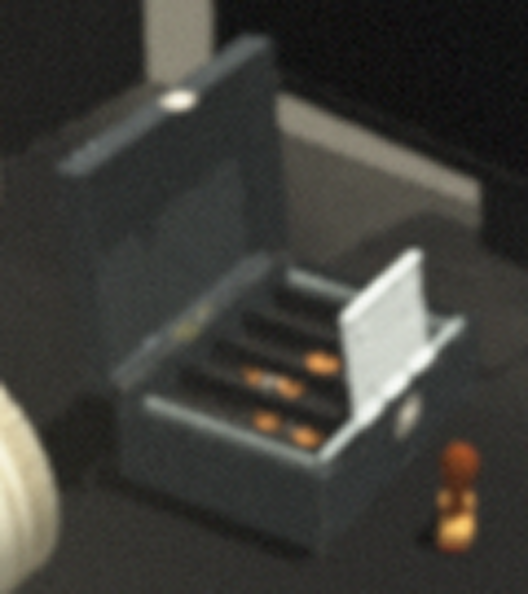

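The top crop shows the box rim's right corners at about px (368.6,172) and (363.5,226), and the upright cover at (363–366,181–208). The lid's free edge is at columns 312–326, nearly upright, and the stamp is at (381,212).

```bash
cat >> h.py <<'E'
def ray(c,u,v,z):
    K=np.array(c["K"]);T=np.array(c["T"]);d=T[:3,:3]@np.array([(u-K[0,2])/K[0,0],-(v-K[1,2])/K[1,1],-1]);o=T[:3,3]
    return o+d*(z-o[2])/d[2]
E
python3 - <<'E'
from h import *
c=env.get_calibration("top");s=env.get_calibration("scene")
f=lambda x,y:(290+(x+.5)/5-.5,140+(y+.5)/5-.5)
g=lambda x,y:(280+(x+.5)/4.4-.5,125+(y+.5)/4.4-.5)
p=lambda n,cc,uv,z:print(n,(1000*ray(cc,*uv,z)).round())
p("rim far front",c,f(396,158),.068);p("rim near front",c,f(370,410),.068);p("near front lowest",c,f(366,437),.03)
p("rim near mid",c,f(180,393),.068);p("rim far mid",c,f(210,147),.068)
p("scene rim near front",s,g(322,462),.068);p("sc rim far front",s,g(465,320),.068);p("sc near left",s,g(148,402),.068)
p("sc far back",s,g(290,272),.068)
p("cover edge a",c,f(377,206),.15);p("cover edge b",c,f(364,340),.15)
p("sc cover a",s,g(342,318),.15);p("sc cover b",s,g(418,253),.15)
p("sc hinge a",s,g(355,415),.067);p("sc hinge b",s,g(432,350),.067)
for q in((145,65),(180,65),(108,392),(145,396)): p("lid top",c,f(*q),.257)
for q in((65,168),(265,42)): p("sc lid",s,g(*q),.257)
p("stamp",c,f(457,365),.03)
z=np.load("scene0.npz");X=z["P"].reshape(-1,3);t=np.load("top0.npz");Y=t["P"].reshape(-1,3)
for n,A in(("s",X),("t",Y)):
    for a,b in((.24,.29),(.2,.24),(.15,.2),(.1,.15)):
        m=(A[:,0]>.4)&(A[:,0]<.73)&(A[:,1]>.03)&(A[:,1]<.2)&(A[:,2]>a)&(A[:,2]<b);B=A[m]
        if len(B)>5:
            k=np.polyfit(B[:,0],B[:,1],1);print(n,a,b,len(B),k,np.std(B[:,1]-np.polyval(k,B[:,0])),B.min(0),B.max(0))
    im=(z if n=="s" else t)["im"].reshape(-1,3).min(1)
    m=(A[:,0]>.45)&(A[:,0]<.68)&(A[:,1]>-.13)&(A[:,1]<-.03)&(A[:,2]>.08)&(A[:,2]<.17);B=A[m]
    for a in np.arange(.08,.17,.015):
        C=B[(B[:,2]>a)&(B[:,2]<a+.015)]
        if len(C)>3: print("cover",n,a,len(C),np.median(C,0),np.percentile(C,5,axis=0),np.percentile(C,95,axis=0))
E
```

```text
rim far front [ 677. -113.   68.]
rim near front [464. -90.  68.]
near front lowest [443. -90.  30.]
rim near mid [477.  69.  68.]
rim far mid [685.  44.  68.]
scene rim near front [459. -82.  68.]
sc rim far front [ 677. -109.   68.]
sc near left [472.  65.  68.]
sc far back [685.  45.  68.]
cover edge a [623. -89. 150.]
cover edge b [514. -77. 150.]
sc cover a [521. -69. 150.]
sc cover b [628. -85. 150.]
sc hinge a [523. -80.  67.]
sc hinge b [ 628. -100.   67.]
lid top [714. 100. 257.]
lid top [715.  73. 257.]
lid top [462. 126. 257.]
lid top [459.  98. 257.]
sc lid [465. 121. 257.]
sc lid [708.  79. 257.]
stamp [ 505. -168.   30.]
s 0.24 0.29 300 [-0.1194208   0.17182699] 0.008093152416615986 [0.45518922 0.07581363 0.24001807] [0.71579045 0.1299681  0.26086923]
s 0.2 0.24 508 [-0.10776382  0.1714018 ] 0.0072208906316235605 [0.45502237 0.06982262 0.20008218] [0.72091275 0.1285912  0.23932908]
s 0.15 0.2 696 [-0.10492492  0.1656949 ] 0.007016879309590134 [0.45423108 0.06617282 0.15011117] [0.72148579 0.12367071 0.19997928]
s 0.1 0.15 668 [-0.10420846  0.16001177] 0.0069223407026153
[... 1324 characters left out ...]
 0.08084066] [ 0.58359281 -0.08702037  0.09228848]
cover t 0.095 8 [ 0.54127098 -0.08627477  0.10571633] [ 0.51426186 -0.09138382  0.1018077 ] [ 0.5814881  -0.083752    0.10906161]
cover t 0.11 6 [ 0.56664693 -0.08744771  0.11693409] [ 0.53040935 -0.09168589  0.11232218] [ 0.59717249 -0.08421612  0.12097448]
cover t 0.125 5 [ 0.60041537 -0.09041115  0.12858276] [ 0.53918718 -0.09079049  0.12565424] [ 0.60834388 -0.08303066  0.12986269]
cover t 0.14 28 [ 0.57670233 -0.08030011  0.15145214] [ 0.5159549  -0.0881359   0.14351252] [ 0.6162013  -0.07311077  0.15488989]
cover t 0.155 21 [ 0.55482808 -0.07918043  0.15887607] [ 0.52358161 -0.08400408  0.15546245] [ 0.61703174 -0.07495826  0.16526235]
```

Call:
{"method": "arm_command", "body": {
  "rows": [
    [[0,0,60],[0,0,0],1],
    [[15,-30,110],[0,0,-0.1],1],
    [[40,-80,150],[0,0,-0.25],1],
    [[65,-130,160],[0,0,-0.4],1],
    [[90,-180,160],[0,0,-0.5],1],
    [[115,-230,160],[0,0,-0.65],1],
    [[140,-280,160],[0,0,-0.8],1],
    [[165,-330,160],[0,0,-0.9],1],
    [[190,-380,160],[0,0,-1.05],1],
    [[215,-430,160],[0,0,-1.2],1],
    [[240,-480,160],[0,0,-1.3],1],
    [[265,-530,160],[0,0,-1.38],1]
  ],
  "squeeze": 10
}}

```text
time: 1.6
tcp_pos: [0.4535, 0.0642, 0.3745]
eef_rot: [3.141, -0.0, 1.453]
wrist_force: [1.2, 0.8, -0.3]
finger_gap: 0.0008
finger_force: 0.0
```

Call:
{"method": "arm_command", "body": {
  "rows": [
    [[25,-45,0],[0,0,0],1],
    [[50,-90,0],[0,0,0],1],
    [[75,-135,0],[0,0,0],1],
    [[95,-175,0],[0,0,0],1],
    [[113,-206,-10],[0,0,0],1],
    [[113,-206,-60],[0,0,0],1],
    [[113,-206,-110],[0,0,0],1],
    [[113,-206,-155],[0,0,0],1],
    [[113,-206,-195],[0,0,0],1],
    [[113,-206,-230],[0,0,0],1],
    [[113,-206,-243],[0,0,0],1],
    [[113,-206,-243],[0,0,0],1]
  ]
}}

```text
time: 3.1
tcp_pos: [0.5659, -0.1399, 0.1312]
eef_rot: [-3.14, -0.0, 1.456]
wrist_force: [0.7, -0.3, 0.7]
finger_gap: 0.0001
finger_force: 0.0
```

Run:
```python
from h import *
s=env.get_state();print(s["tcp_pos"],s["wrist_force"])
for n in("scene",):
    im,P,c=cloud(n);cv2.imwrite(f"pics/{n}1.png",cv2.resize(im[80:265,250:450],None,fx=3,fy=3,interpolation=cv2.INTER_CUBIC)[...,::-1])
```

```text
[ 0.56586753 -0.13994735  0.13123734] [ 0.73815783 -0.25779138  0.74050982]
```

View pics/scene1.png

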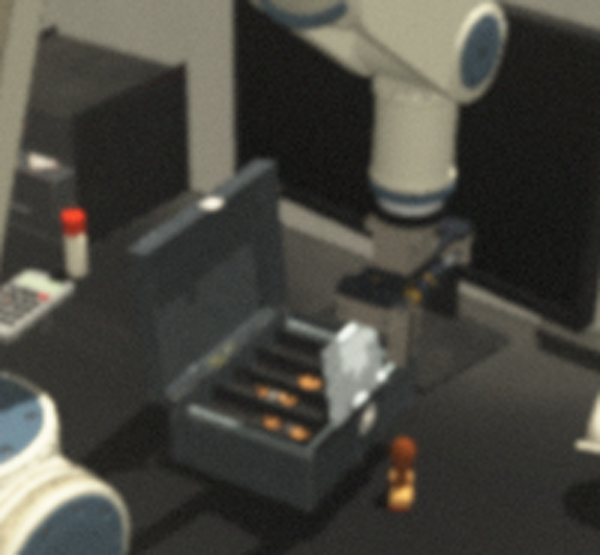

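The hand is in front of the box, with the fingers behind the upright cover (crop 350,370) and clear of the stamp (402,470). Next I push it through the arc.

Call:
{"method": "arm_command", "body": {
  "rows": [
    [[2,22,0],[0,0,0],1],
    [[4,43,0],[0,0,0],1],
    [[5,57,-2],[0,0,0],1],
    [[7,70,-7],[0,0,0],1],
    [[8,80,-13],[0,0,0],1],
    [[9,88,-21],[0,0,0],1],
    [[10,95,-31],[0,0,0],1],
    [[11,100,-41],[0,0,0],1],
    [[11,103,-50],[0,0,0],1],
    [[11,104,-57],[0,0,0],1],
    [[11,104,-61],[0,0,0],1],
    [[11,104,-61],[0,0,0],1]
  ]
}}

```text
time: 4.65
tcp_pos: [0.577, -0.0361, 0.0703]
eef_rot: [-3.141, 0.0, 1.456]
wrist_force: [-0.0, -0.5, -0.7]
finger_gap: 0.0004
finger_force: 0.0
```

Call:
{"method": "arm_command", "body": {
  "rows": [
    [[0,0,-1],[0,0,0],1],
    [[0,0,-2],[0,0,0],1],
    [[0,0,-3],[0,0,0],1],
    [[0,0,-3],[0,0,0],1]
  ]
}}

```text
time: 5.15
tcp_pos: [0.5774, -0.0361, 0.069]
eef_rot: [3.141, 0.0, 1.456]
wrist_force: [-5.8, -1.4, 13.7]
finger_gap: 0.0004
finger_force: 7.1
```

Call:
{"method": "arm_command", "body": {
  "rows": [
    [[0,-3,20],[0,0,0],1],
    [[-2,-15,70],[0,0,0],1],
    [[-2,-20,130],[0,0,0],1],
    [[-2,-20,190],[0,0,0],1],
    [[-2,-20,250],[0,0,0],1],
    [[0,0,300],[0,0,0],1],
    [[5,45,310],[0,0,0],1],
    [[10,95,310],[0,0,0],1],
    [[15,145,310],[0,0,0],1],
    [[18,185,310],[0,0,0],1],
    [[19,203,290],[0,0,0],1],
    [[19,203,260],[0,0,0],1]
  ]
}}

```text
time: 6.65
tcp_pos: [0.5962, 0.168, 0.3266]
eef_rot: [3.141, -0.0, 1.457]
wrist_force: [-0.7, 0.4, 0.5]
finger_gap: 0.0004
finger_force: 0.0
```

Run:
```python
from h import *
s=env.get_state();print(s["tcp_pos"],s["wrist_force"])
im,P,c=cloud("scene");cv2.imwrite("pics/scene2.png",cv2.resize(im[80:265,250:450],None,fx=3,fy=3,interpolation=cv2.INTER_CUBIC)[...,::-1])
A=P.reshape(-1,3);g=im.reshape(-1,3).min(1)
m=(A[:,0]>.51)&(A[:,0]<.63)&(A[:,1]>-.1)&(A[:,1]<.03)&(g>100);B=A[m];print(len(B),np.percentile(B,[5,50,95],axis=0))
k=np.linalg.lstsq(np.c_[B[:,:2],np.ones(len(B))],B[:,2],rcond=None)[0];print(k)
m=(A[:,0]>.4)&(A[:,0]<.75)&(A[:,1]>.03)&(A[:,1]<.16)&(A[:,2]>.24)&(A[:,2]<.27);print(np.percentile(A[m],[5,50,95],axis=0))
```

```text
[0.59622773 0.16797316 0.32657308] [-0.74536699  0.42511386  0.4994706 ]
602 [[ 0.51808098 -0.09240453  0.04033601]
 [ 0.56718317 -0.05178247  0.06780218]
 [ 0.62044147 -0.00231543  0.07160092]]
[-0.02071133 -0.04676505  0.07467171]
[[0.46018618 0.08143382 0.24406236]
 [0.57195429 0.10386196 0.25495028]
 [0.70990863 0.12396674 0.25798546]]
```

View pics/scene2.png

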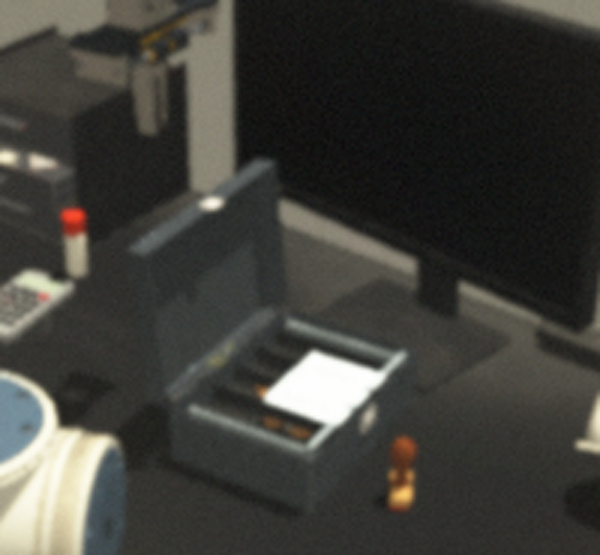

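The cover (crop 325,385) lies flat, the box and stamp have not moved, and the lid is still open. Next I descend behind the lid and swing it over.

Call:
{"method": "arm_command", "body": {
  "rows": [
    [[0,0,-45],[0,0,0],1],
    [[0,0,-85],[0,0,0],1],
    [[0,-5,-94],[0,0,0],1],
    [[-2,-20,-94],[0,0,0],1],
    [[-4,-32,-94],[0,0,0],1],
    [[-6,-45,-94],[0,0,0],1],
    [[-8,-59,-94],[0,0,0],1],
    [[-9,-73,-94],[0,0,0],1],
    [[-10,-87,-94],[0,0,0],1],
    [[-12,-102,-95],[0,0,0],1],
    [[-14,-116,-98],[0,0,0],1],
    [[-15,-130,-102],[0,0,0],1]
  ]
}}

```text
time: 8.2
tcp_pos: [0.5809, 0.0359, 0.2253]
eef_rot: [-3.141, 0.0, 1.456]
wrist_force: [0.1, 1.7, 2.9]
finger_gap: 0.0006
finger_force: 1.3
```

Call:
{"method": "arm_command", "body": {
  "rows": [
    [[-1,-13,-5],[0,0,0],1],
    [[-3,-32,-15],[0,0,0],1],
    [[-5,-50,-28],[0,0,0],1],
    [[-7,-66,-43],[0,0,0],1],
    [[-9,-80,-59],[0,0,0],1],
    [[-10,-88,-72],[0,0,0],1],
    [[-10,-95,-84],[0,0,0],1],
    [[-11,-100,-98],[0,0,0],1],
    [[-11,-105,-111],[0,0,0],1],
    [[-12,-107,-120],[0,0,0],1],
    [[-12,-108,-128],[0,0,0],1],
    [[-12,-109,-133],[0,0,0],1]
  ]
}}

```text
time: 9.7
tcp_pos: [0.5691, -0.0719, 0.0922]
eef_rot: [-3.141, -0.0, 1.456]
wrist_force: [-1.3, 0.3, 0.7]
finger_gap: 0.0005
finger_force: 0.2
```

Call:
{"method": "arm_command", "body": {
  "rows": [
    [[0,0,-2],[0,0,0],1],
    [[0,0,-4],[0,0,0],1],
    [[0,0,-6],[0,0,0],1],
    [[0,0,-6],[0,0,0],1]
  ]
}}

```text
time: 10.2
tcp_pos: [0.5694, -0.072, 0.0877]
eef_rot: [3.141, 0.0, 1.456]
wrist_force: [-3.3, 0.1, 11.2]
finger_gap: 0.0005
finger_force: 5.3
```

Call:
{"method": "arm_command", "body": {
  "rows": [
    [[0,0,-1],[0,0,0],1],
    [[0,0,-2],[0,0,0],1],
    [[0,0,-2],[0,0,0],1]
  ]
}}

```text
time: 10.58
tcp_pos: [0.5695, -0.072, 0.0875]
eef_rot: [3.141, 0.0, 1.456]
wrist_force: [-8.8, 1.5, 30.5]
finger_gap: 0.0004
finger_force: 15.0
```

Firm stop at 87.5 mm, so the lid is fully shut. Next I retreat straight up and then away.

Call:
{"method": "arm_command", "body": {
  "rows": [
    [[0,0,10],[0,0,0],1],
    [[0,0,50],[0,0,0],1],
    [[0,0,110],[0,0,0],1],
    [[0,0,170],[0,0,0],1],
    [[0,0,230],[0,0,0],1],
    [[-30,30,270],[0,0,0],1],
    [[-60,80,280],[0,0,0],1],
    [[-90,130,280],[0,0,0],1],
    [[-110,180,280],[0,0,0],1],
    [[-120,230,280],[0,0,0],1],
    [[-120,280,280],[0,0,0],1],
    [[-120,280,280],[0,0,0],1]
  ]
}}

```text
time: 12.08
tcp_pos: [0.4487, 0.2108, 0.3646]
eef_rot: [3.142, -0.001, 1.46]
wrist_force: [0.2, 0.1, 0.1]
finger_gap: 0.0004
finger_force: 0.0
```

Run:
```python
from h import *
s=env.get_state();print(s["time"],s["tcp_pos"],s["wrist_force"])
im,P,c=cloud("scene");cv2.imwrite("pics/scene3.png",cv2.resize(im[80:265,250:450],None,fx=3,fy=3,interpolation=cv2.INTER_CUBIC)[...,::-1])
A=P.reshape(-1,3)
for lo,hi in((-.09,-.03),(.03,.07)):
    m=(A[:,0]>.48)&(A[:,0]<.66)&(A[:,1]>lo)&(A[:,1]<hi)&(A[:,2]>.05)&(A[:,2]<.2);print(m.sum(),np.median(A[m,2]))
```

```text
12.075 [0.44870103 0.21077298 0.36460685] [0.15912306 0.12058127 0.0648979 ]
555 0.08586916203892903
337 0.08589840308364582
```

View pics/scene3.png

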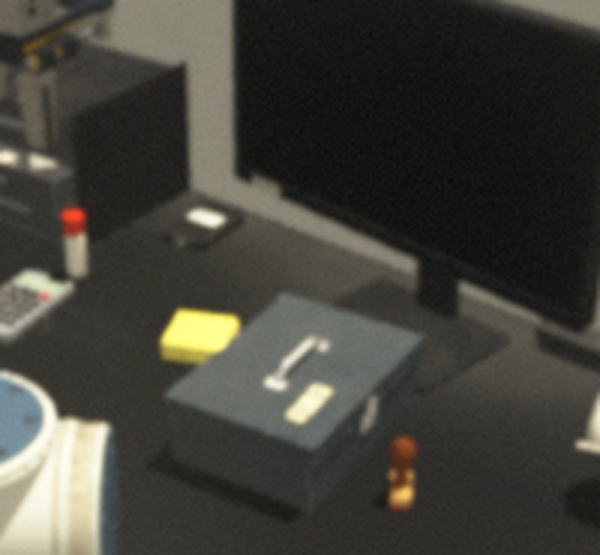

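The box at crop (295,390) is shut with its lid level at 86 mm. The stamp and notes are where they were, and the hand is clear.

```bash
python3 -c "
from workcell import env
print(env.job_done())"
```

```text
the job is handed in; nothing more can be done
None
```

The inner cover was pushed down flat first, then the lid was swung over and pressed fully shut; the box and the things around it look unmoved, the hand ended clear, and the job was handed in at about 12 s.

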